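# Test the spring keys of a finished dulzaina

### The arm

A 6-joint arm with a two-finger parallel gripper is mounted at the origin on the work surface. World frame = base frame: x ahead of the robot, y to its left, z up, the work surface at z = 0. Lengths are in m, angles in rad, forces in N, time in s.
With the tool pointing down it reaches from about 0.275 to 0.825 m from the base axis. Payload 4.9 kg.
Tool frame: the origin (TCP) lies at the very end of the fingers, on their centre line; the grasp point (between the pads) lies 19 mm behind it; z points along the fingers, y is the line along which they close (so a half turn about z gives the same grasp; the last joint's range is limited). The gripper opens to 85 mm and grips with 20 to 120 N. Pads are 22 mm wide; open, the fingers measure 114 mm over their backs; the gripper's body (76 mm by 85 mm) begins 54 mm behind the grasp point. The pads swing forward as they close: fully open they stand 13 mm farther back than shut.
Start: joints at [1.158, 0.326, -0.193, 1.052, 0, 1.437], TCP at [0.151, 0.529, 0.231] pointing down, gripper open.
Joint ranges: [-2.65, 2.65], [-0.97, 1.79], [-1.3, 1.35], [-1.93, 2.1], [-1.47, 1.37], [-3.14, 3.14]. Speed limits (rad/s): [2.57, 2.57, 3.14, 3.14, 3.14, 3.14].

### API

Orientations are given as a rotation vector (axis times angle).
In Python, from station import env, capture, camera_info, ticket, models gives the robot as it stands.
- The arm moves only by the shell command python3 -m pendant 'ROWS' [FORCE]. ROWS is JSON, a list of rows, each a list of 3 entries, a list of its own where there are three numbers: the shift along the tool's x, y, z in mm, then the turn about the tool's z in rad, then the finger opening in mm, from 0 to 85.4. In form: [[[dx, dy, dz], yaw, hand], ...]. A call has 1 to 10 rows; each row is the pose to reach, as a shift and turn from the pose commanded when the call began, along the tool's axes at that moment; what a row does not reach only later rows make up. A row lasts 1/8 s, in which the tool goes at most 62.5 mm and 10.7 degrees, less where a joint would pass 70% of its speed; a pose out of reach is approached as far as the arm can. A call with a gripper value outside its range is refused whole. The fingers move at their own pace and stop on an object; FORCE is the grip in N (left out, the last holds). Time passes only in rows, so rows that repeat a pose let the fingers close. It gives the time, the measured TCP pose, the force, the opening and the grip force at its end, in the units of the state.
- env.get_obs(): the state, without advancing time (a new reading comes with each control period).
- capture(name): name is "scene" or "top"; returns the picture (480x640x3 uint8, red, green, blue); there is no depth.
- camera_info(name): a dict with "vfov" (degrees; the focal length in pixels is half the picture's height over the tangent of half this angle, whatever the lens; pixels are square), "cx", "cy" (the principal point, pixels), "k1" (the pictures are not rectified: a ray, as slopes to the right and down, at radius r is drawn at 1 + k1 r^2 times it, then the intrinsics apply), "R" (3x3) and "t" (3): a world point X has camera coordinates R X + t. Camera axes: x right, y down, z forward; pixel columns grow to the right and rows downward; lengths in m; the calibration is good to about 2 mm. A picture is of the moment at which its call begins. camera_info takes no time and is no camera call.
- ticket.finish_job(): hands the job in; it is judged then, once.
Trained networks look in the newest picture that a camera, given by its name, has taken for a name from the list of things; names that differ only in an ending like _2 or _b are one class to them, and where a whole thing is asked for, a point or a joint stands for the part that bears it (a point fixed in the world has none). Each returns a list of dicts, best first, with "score" (0 to 1); they miss things now and then, are a little off and sometimes report something else, mostly with a low value. They report only what shows in the picture. A call takes as long as a camera call.
- models.find_in(camera, name): "location" ([x, y, z] in m, in world coordinates, good to about 4 mm: the middle of the surface that is visible of it).
- models.trace(camera, name): "mask" (480x640 bool, what is visible of it).
The state is a dict: "time_s": time; "joint_pos": joint angles; "joint_velocities": joint speeds; "joint_efforts": joint torques, N m; "tcp_pos": TCP position; "ee_rot": TCP orientation; "ft_force": force on the tool from outside, world axes, zero at the start; "wrist_torque": the same for the moment, N m; "grip_width": opening from 0.0 (shut) to 1.0 (fully open); "grip_force": force on a finger pad.
Only numpy, scipy, OpenCV 4.12 (cv2) and the standard library are available. Lean on these libraries where they do the work, as an engineer would, in place of code of your own. Each camera call takes 0.05 s, during which the arm holds its last target. There are 200 camera calls.

### The job

The keys of the wooden shawm lying in the cradle have just been fitted: try their springs. With the fingertips press the touchpiece of each of its three metal keys gently and well down, one at a time, and lift clear off so that it springs back up before going to the next: first the key nearest the flared bell, then the middle one, then the one nearest the reed end. Do not grip, lift or shift the instrument, which must stay in its cradle, and leave the things lying around it alone.

Things in the scene. Friction and masses are not known exactly. Their poses are not given: they have to be found in the camera images.
- dulzaina: conical shawm of dark wood, loose in its cradle, 0.3 to 0.45 kg, three steel keys in a row along its top. Origin on its axis, 75 mm above the bench; x along the axis to the flared bell (rim at x = +210 mm, 72 mm across), z up. Reed end at x = -190 mm; a thin brass tube sticks out 32 mm more. 24 mm thick at the reed end, 40 mm where the bell begins (x = +150 mm)
- touch_bell (a point): centre of the top face of the touchpiece of the key nearest the bell: a round steel disc 21 mm across, 3 mm thick, about 108 mm above the bench. x axis to the bell, z up; moves with the key. The key is a 55 mm lever lying lengthways: pivot 30 mm from here towards the bell and 6 mm lower, round pad cup beyond it. Press straight down; the wood is about 14 mm below, nothing near stands higher.
- touch_middle (a point): centre of the top face of the touchpiece of the middle key: an oblong steel plate 24 mm (lengthways) by 15 mm, 3 mm thick, about 106 mm above the bench. x axis to the bell, z up; moves with the key. The key is a 55 mm lever lying lengthways: pivot 30 mm from here towards the bell and 6 mm lower, round pad cup beyond it. Press straight down; the wood is about 14 mm below, nothing near stands higher.
- touch_reed (a point): centre of the top face of the touchpiece of the key nearest the reed end: a drop-shaped steel plate, 17 mm across and about 20 mm long, 3 mm thick, about 104 mm above the bench. x axis to the bell, z up; moves with the key. The key is a 55 mm lever lying lengthways: pivot 30 mm from here towards the bell and 6 mm lower, round pad cup beyond it. Press straight down; the wood is about 14 mm below, nothing near stands higher.
- key_bell (a joint): turn of the key nearest the bell (rad): 0 = up at rest (pad shut), 0.27 = fully down against a hard stop, the touchpiece then 8 mm lower. It counts as pressed from 0.12 (3.6 mm). A spring pushes it back up: about 0.7 N at the touchpiece at first, 2.4 N at 0.12, 4.5 N fully down; against the hard stop the force climbs steeply, so come down slowly.
- key_middle (a joint): turn of the middle key (rad): 0 = up at rest (pad shut), 0.27 = fully down against a hard stop, the touchpiece then 8 mm lower. It counts as pressed from 0.12 (3.6 mm). A spring pushes it back up: about 0.7 N at the touchpiece at first, 2.4 N at 0.12, 4.5 N fully down; against the hard stop the force climbs steeply, so come down slowly.
- key_reed (a joint): turn of the key nearest the reed end (rad): 0 = up at rest (pad shut), 0.27 = fully down against a hard stop, the touchpiece then 8 mm lower. It counts as pressed from 0.12 (3.6 mm). A spring pushes it back up: about 0.7 N at the touchpiece at first, 2.4 N at 0.12, 4.5 N fully down; against the hard stop the force climbs steeply, so come down slowly.
- cradle: fixed plywood board 360 x 100 x 18 mm carrying two cork-faced V rests that hold the instrument at x = -150 and +110 mm; nothing on it is higher than 85 mm. Origin on the bench under the instrument's origin, x towards the bell, z up
- oiler: bystander: small white needle oiler, 34 mm across, 102 mm tall, standing; origin under its base
- bell_blank: bystander: turned pale wooden bell blank standing on its wide end, 68 mm across, 76 mm tall; origin under its base
- ferrule: bystander: loose brass ferrule (ring) 48 mm across, 16 mm high, lying flat; origin under its centre
- screwdriver: bystander: small screwdriver, 150 mm long, lying on the bench beside the cradle; origin under its middle

How it is judged:
On the way, in this order (a step that is already met when the one before it is completed fails the run):
1. the key nearest the bell is pressed down by the fingers, at least 0.12 of its 0.27 rad, the other two keys up (value of joint key_bell above 0.12 rad and contact force between the fingers and dulzaina above 0.3 N and value of joint each of key_middle, key_reed below 0.05 rad), for 0.05 s.
2. the fingers are off the instrument and that key has sprung back (value of joint key_bell below 0.03 rad and contact force between the fingers and dulzaina below 0.05 N), for 0.05 s.
3. the middle key is pressed down by the fingers, at least 0.12 of its 0.27 rad, the other two keys up (value of joint key_middle above 0.12 rad and contact force between the fingers and dulzaina above 0.3 N and value of joint each of key_bell, key_reed below 0.05 rad), for 0.05 s.
4. the fingers are off the instrument and that key has sprung back (value of joint key_middle below 0.03 rad and contact force between the fingers and dulzaina below 0.05 N), for 0.05 s.
5. the key nearest the reed end is pressed down by the fingers, at least 0.12 of its 0.27 rad, the other two keys up (value of joint key_reed above 0.12 rad and contact force between the fingers and dulzaina above 0.3 N and value of joint each of key_bell, key_middle below 0.05 rad), for 0.05 s.
6. the fingers are off the instrument and that key has sprung back (value of joint key_reed below 0.03 rad and contact force between the fingers and dulzaina below 0.05 N), for 0.05 s.
At the end, for the whole second after the job is handed in: all three keys are up (below 0.03 rad), the instrument lies at rest in its cradle within 12 mm of where it was and rolled less than 0.2 rad, and the four things around it are within 25 mm of where they were (value of joint each of key_bell, key_middle, key_reed below 0.03 rad and distance of dulzaina from where it was at the start of the episode below 0.012 m and angle between the z axis of dulzaina and the z axis of cradle, either way round below 0.2 rad and linear speed of dulzaina below 0.01 m/s and distance of each of oiler, bell_blank, ferrule, screwdriver from where it was at the start of the episode below 0.025 m); the robot touches nothing.
It fails at once if two keys are pressed at once (value of joint each of key_bell, key_middle above 0.1 rad or value of joint each of key_middle, key_reed above 0.1 rad or value of joint each of key_bell, key_reed above 0.1 rad).
It fails at once if the instrument is pressed hard (over 25 N) (contact force between any of the fingers, the arm and dulzaina above 25 N).
It fails at once if the instrument is lifted or shifted in its cradle (over 15 mm) (distance of dulzaina from where it was at the start of the episode above 0.015 m).
It fails at once if a thing lying around is disturbed (moved over 25 mm) (distance of any of oiler, bell_blank, ferrule, screwdriver from where it was at the start of the episode above 0.025 m).
It also fails if it takes over 51 s, if anything falls off the work surface, if the arm or the gripper's body presses on something with over 40 N, if the wrist force passes 120 N, or if a joint passes its speed limit or range.

## Working session

There is one attempt and no reset: what is moved stays moved. The work goes in short steps, Python scripts to look and compute and a shell command to move; the robot and the scene stay as the last step left them, time stands still between calls to the robot, and variables do not carry over. Pictures are saved under pics/ and viewed, at most 10 in all, crops included, and the job is handed in when it is done.

```bash
mkdir -p pics; python3 - <<'E'
from station import env,capture,camera_info,models
import cv2,numpy as np
o=env.get_obs();print(o['time_s'],o['tcp_pos'],o['ee_rot'],o['grip_width'],o['ft_force'])
for c in('scene','top'):
    im=capture(c);cv2.imwrite(f'pics/{c}0.png',im[:,:,::-1])
    i=camera_info(c);print(c,i['vfov'],i['k1'],np.round(-np.array(i['R']).T@np.array(i['t']),3))
    for n in('touch_bell','touch_middle','touch_reed','dulzaina','oiler','bell_blank'):
        print(n,[(np.round(d['location'],3).tolist(),round(d['score'],2)) for d in models.find_in(c,n)[:3]])
E
```

```text
0.0 [0.15110505 0.52824753 0.23051323] [-4.36416140e-01 -3.11064576e+00  2.54738548e-03] 1.0012130250579725 [ 0.26598576 -0.02008063  0.50889801]
scene 55.25709393765669 -0.0012067745380038102 [ 1.03  -0.231  0.507]
touch_bell [([0.64, 0.125, 0.109], 0.67)]
touch_middle [([0.564, 0.092, 0.1], 0.57)]
touch_reed [([0.483, 0.057, 0.102], 0.66)]
dulzaina [([0.625, 0.115, 0.09], 0.58)]
oiler [([0.392, 0.16, 0.044], 0.86)]
bell_blank [([0.501, -0.087, 0.034], 0.98)]
top 48.0405492333141 0.02124833130613813 [0.417 0.01  0.971]
touch_bell [([0.628, 0.126, 0.11], 0.52)]
touch_middle [([0.548, 0.092, 0.104], 0.72)]
touch_reed [([0.478, 0.057, 0.099], 0.51), ([0.626, 0.126, 0.109], 0.42)]
dulzaina [([0.578, 0.102, 0.09], 0.58)]
oiler [([0.38, 0.163, 0.058], 0.75), ([0.477, 0.058, 0.097], 0.55)]
bell_blank [([0.481, -0.079, 0.038], 0.94), ([0.628, 0.125, 0.104], 0.43)]
```

View pics/top0.png

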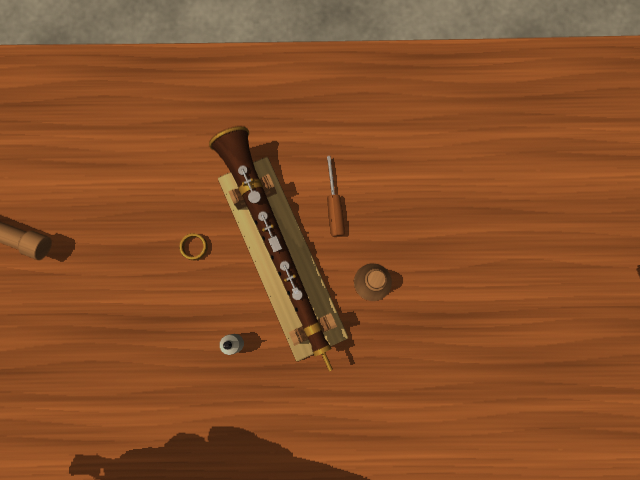

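View pics/scene0.png

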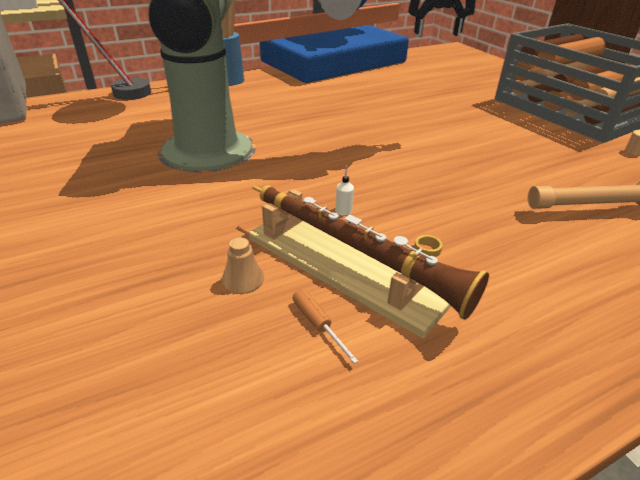

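The top picture shows the touchpieces at about (254,197) for the bell key, (275,244) for the middle key and (297,295) for the reed key. The scene picture shows nothing standing higher near the keys. I'll triangulate both views.

```bash
cat > h.py <<'E'
import numpy as np,cv2
from station import camera_info
from scipy.spatial.transform import Rotation as Ro
def ray(c,px):
    i=camera_info(c);f=240/np.tan(np.radians(i['vfov']/2));K=np.array([[f,0,i['cx']],[0,f,i['cy']],[0,0,1.]])
    p=cv2.undistortPoints(np.array([[px]],float),K,np.array([i['k1'],0,0,0,0.]))[0,0]
    R=np.array(i['R']);return -R.T@np.array(i['t']),R.T@np.array([p[0],p[1],1])
def onz(c,px,z):
    o,d=ray(c,px);return o+d*(z-o[2])/d[2]
E
python3 - <<'E'
from h import *
from station import env,capture,models
o=env.get_obs();R=Ro.from_rotvec(o['ee_rot']).as_matrix();print(R.round(3))
for c in('top','scene'):
  im=capture(c)
  for n,z in(('touch_bell',.108),('touch_middle',.106),('touch_reed',.104)):
    for d in models.trace(c,n)[:1]:
        m=d['mask'];ys,xs=np.nonzero(m);print(c,n,d['score'],m.sum(),xs.mean(),ys.mean(),xs.min(),xs.max(),ys.min(),ys.max())
  if c=='top':
    for px,z in(((254,197),.108),((275,244),.106),((297,295),.104)):
        P=onz('top',px,z);print(P.round(4))
    cv2.imwrite('pics/c1.png',cv2.resize(im[150:310,215:325],None,fx=3.7,fy=3.7,interpolation=cv2.INTER_CUBIC)[:,:,::-1])
  else: cv2.imwrite('pics/c2.png',cv2.resize(im[190:270,290:450],None,fx=5,fy=5,interpolation=cv2.INTER_CUBIC)[:,:,::-1])
E
```

```text
[[-0.961  0.275 -0.   ]
 [ 0.275  0.961 -0.   ]
 [-0.    -0.    -1.   ]]
top touch_bell 0.62 243 249.46502057613168 186.7283950617284 238 260 166 203
top touch_middle 0.84 273 269.74725274725273 232.6080586080586 258 280 212 251
top touch_reed 0.65 226 291.56637168141594 282.1991150442478 280 302 262 299
[0.6184 0.1198 0.108 ]
[0.5403 0.0855 0.106 ]
[0.4575 0.0504 0.104 ]
scene touch_bell 0.63 305 415.0426229508197 249.95081967213116 393 436 236 265
scene touch_middle 0.54 157 364.79617834394907 227.28662420382165 346 384 216 240
scene touch_reed 0.54 158 321.04430379746833 207.98101265822785 304 337 197 219
```

View pics/c1.png

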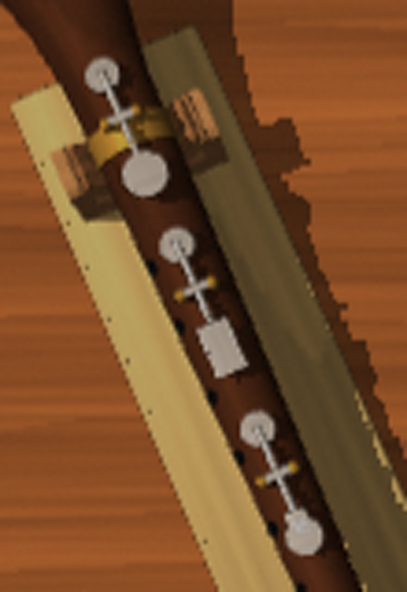

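View pics/c2.png

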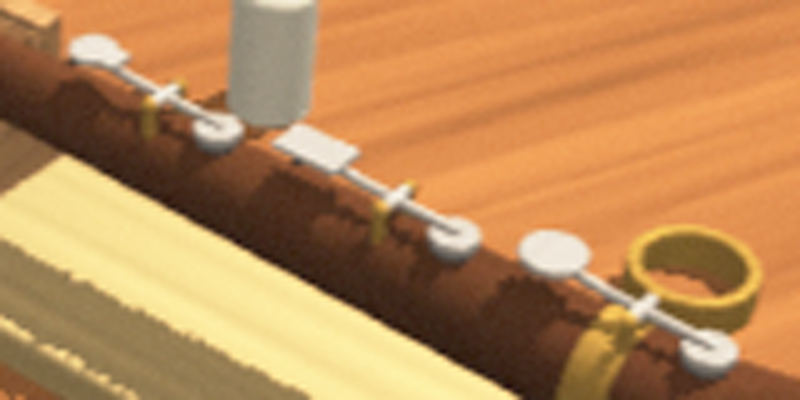

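Crop c1 puts the touch centres at (254.2,197.0), (275,244) and (297.2,294.1). Crop c2 puts them at (401,240.6), (353.2,219.6) and (309.6,199.8).

```bash
python3 - <<'E'
from h import *
from station import env
o=env.get_obs();R=Ro.from_rotvec(o['ee_rot']).as_matrix();T=o['tcp_pos']
Q=[]
for a,b,z in(((254.2,197),(401,240.6),.108),((275,244),(353.2,219.6),.106),((297.2,294.1),(309.6,199.8),.104)):
    A=[];B=[]
    for c,p in(('top',a),('scene',b)):
        o_,d=ray(c,p);d/=np.linalg.norm(d);M=np.eye(3)-np.outer(d,d);A.append(M);B.append(M@o_)
    X=np.linalg.solve(sum(A),sum(B));t=onz('top',a,z);s=onz('scene',b,z);print(X.round(4),t.round(4),s.round(4))
    q=(t+s)/2;Q.append(q);print('tool mm',(R.T@(q-T)*1e3).round(1))
v=Q[0]-Q[2];print(np.degrees(np.arctan2(v[1],v[0])),np.linalg.norm(v),np.linalg.norm(Q[0]-Q[1]))
E
```

```text
[0.6191 0.1199 0.1056] [0.6184 0.1194 0.108 ] [0.6216 0.1181 0.108 ]
tool mm [-563.4 -265.3  123.3]
[0.5407 0.0859 0.1034] [0.5403 0.0855 0.106 ] [0.5439 0.0841 0.106 ]
tool mm [-497.8 -319.3  125.3]
[0.4593 0.0507 0.1021] [0.459  0.0501 0.104 ] [0.4621 0.0498 0.104 ]
tool mm [-429.  -375.3  127.3]
23.34719540409829 0.17368044115388392 0.08498338795552207
```

```bash
python3 -m pendant '[[[-55,-26,0],-0.1,0],[[-110,-52,0],-0.2,0],[[-165,-78,0],-0.3,0],[[-225,-106,0],-0.4,0],[[-285,-134,0],-0.5,0],[[-340,-160,0],-0.6,0],[[-396,-186,0],-0.69,0],[[-452,-212,0],-0.69,0],[[-508,-239,0],-0.69,0],[[-563,-265,0],-0.69,0]]'; python3 -m pendant '[[[0,0,0],0,0],[[0,0,0],0,0],[[0,0,0],0,0],[[0,0,0],0,0]]'; python3 - <<'E'
from h import *
from station import env
o=env.get_obs();print(o['tcp_pos'],Ro.from_rotvec(o['ee_rot']).as_matrix().round(3),o['ft_force'],o['grip_width'])
E
```

```text
time_s: 2.35
tcp_pos: [0.6194, 0.119, 0.2313]
ee_rot: [-0.641, 3.075, 0.0]
ft_force: [0.1, 0.6, 0.8]
grip_width: -0.004
grip_force: 0.0
time_s: 2.85
tcp_pos: [0.6173, 0.1217, 0.2317]
ee_rot: [-0.644, 3.075, 0.0]
ft_force: [-0.3, 0.8, 0.3]
grip_width: 0.002
grip_force: 0.0
[0.61726357 0.12171411 0.23169551] [[-0.916 -0.401  0.   ]
 [-0.401  0.916  0.   ]
 [-0.     0.    -1.   ]] [-0.30003663  0.80158704  0.25151871] 0.0017429948107488369
```

```bash
python3 -m pendant '[[[0,0,40],0,0],[[0,0,75],0,0],[[0,0,95],0,0],[[0,0,105],0,0],[[0,0,105],0,0],[[0,0,105],0,0]]'; python3 - <<'E'
from station import env,capture
import cv2
im=capture('scene');a=cv2.resize(im[180:270,330:450],None,fx=5,fy=5,interpolation=cv2.INTER_CUBIC)
cv2.imwrite('pics/d1.png',a[:,:,::-1])
for i in range(4):
  capture('top') if i==0 else capture('scene');o=env.get_obs();print(o['tcp_pos'].round(4),o['ft_force'].round(2))
E
```

```text
time_s: 3.6
tcp_pos: [0.6187, 0.1208, 0.1275]
ee_rot: [-0.642, 3.073, -0.0]
ft_force: [0.6, 0.2, 0.6]
grip_width: 0.001
grip_force: 0.0
[0.6188 0.1207 0.1275] [-0.15 -0.18 -0.49]
[0.6187 0.1206 0.1274] [ 0.41 -0.07  0.62]
[0.6185 0.1206 0.1272] [-0.44  0.94 -0.1 ]
[0.6184 0.1206 0.127 ] [-0.73  0.07 -0.22]
```

View pics/d1.png

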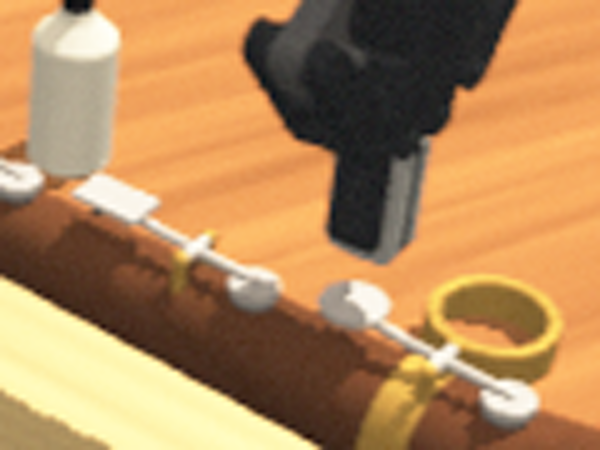

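The fingers are shut and hang above the bell disc. The fingertip's bottom centre is near full-image pixel (404,230) and the disc is at (401,240.6). I'll compute the offset between them.

```bash
python3 - <<'E'
from h import *
print(onz('scene',(404,230.4),.127).round(4),onz('scene',(401,240.6),.107).round(4),onz('scene',(401,240.6),.1056).round(4))
E
```

```text
[0.6233 0.1191 0.127 ] [0.6206 0.119  0.107 ] [0.6191 0.1202 0.1056]
```

```bash
cat > f.py <<'E'
from station import env,capture
import numpy as np
F=[];Z=[]
for i in range(6): capture('top');o=env.get_obs();F.append(o['ft_force'][2]);Z.append(o['tcp_pos'])
print(np.mean(F).round(2),np.mean(Z,0).round(4),o['time_s'])
E
python3 f.py; python3 -m pendant '[[[0,0,6],0,0],[[0,0,12],0,0],[[0,0,16],0,0],[[0,0,18],0,0],[[0,0,20],0,0],[[0,0,21],0,0],[[0,0,22],0,0],[[0,0,23],0,0],[[0,0,24],0,0],[[0,0,24],0,0]]' | head -6; python3 f.py
```

```text
-0.2 [0.6181 0.1205 0.1265] 4.15
time_s: 5.4
tcp_pos: [0.6175, 0.1204, 0.1023]
ee_rot: [0.641, -3.074, 0.0]
ft_force: [-5.1, -1.1, 5.4]
grip_width: -0.003
grip_force: 3.3
5.5 [0.6175 0.1204 0.1024] 5.7
```

The reading is 5.7 N. Even if contact is at the disc edge nearest the pivot, that's well past the 0.12 threshold. Lifting clear and going to the middle key: world shift (-0.078,-0.034), about 85 mm along tool +x.

```bash
python3 -c "
from h import *
R=Ro.from_rotvec([-.643,3.074,0]).as_matrix()
for a in((-.078,-.0339,0),(-.1595,-.0688,0)):print(R.T@np.array(a)*1e3)"
python3 -m pendant '[[[0,0,-4],0,0],[[0,0,-10],0,0],[[0,0,-20],0,0],[[0,0,-30],0,0],[[0,0,-30],0,0],[[0,0,-30],0,0]]' ; python3 f.py
python3 - <<'E'
from station import capture,models
from h import *
im=capture('scene');cv2.imwrite('pics/e1.png',cv2.resize(im[170:270,290:450],None,fx=5,fy=5,interpolation=cv2.INTER_CUBIC)[:,:,::-1])
E
```

```text
[85.04798638  0.20535304 -0.08855552]
[173.70334469   0.89738147  -0.18097124]
time_s: 6.45
tcp_pos: [0.618, 0.1206, 0.1323]
ee_rot: [-0.641, 3.075, -0.0]
ft_force: [-0.2, 0.0, -0.6]
grip_width: -0.005
grip_force: 0.0
-0.13 [0.6177 0.1206 0.1319] 6.75
```

View pics/e1.png

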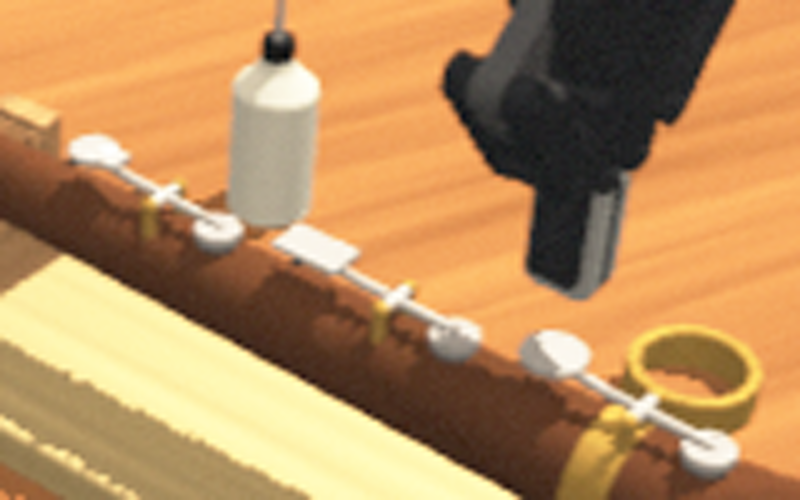

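The bell key is back up, with its disc still at full-image pixel (401,240.6), and the instrument hasn't moved. Next is the middle key, which is 2 mm lower.

```bash
python3 -m pendant '[[[20,0,0],0,0],[[45,0,0],0,0],[[70,0,0],0,0],[[85,0,0],0,0],[[85,0,0],0,0],[[85,0,8],0,0],[[85,0,16],0,0],[[85,0,20],0,0],[[85,0,23],0,0],[[85,0,23],0,0]]'; python3 f.py; python3 -m pendant '[[[0,0,2],0,0],[[0,0,3],0,0],[[0,0,4],0,0],[[0,0,5],0,0],[[0,0,6],0,0],[[0,0,7],0,0],[[0,0,8],0,0],[[0,0,8],0,0]]' ; python3 f.py
```

```text
time_s: 8.05
tcp_pos: [0.54, 0.0866, 0.1089]
ee_rot: [0.641, -3.075, -0.0]
ft_force: [0.1, -0.5, 0.3]
grip_width: -0.002
grip_force: 0.0
-0.18 [0.5402 0.0866 0.1094] 8.35
time_s: 9.35
tcp_pos: [0.5395, 0.0864, 0.1012]
ee_rot: [0.641, -3.074, 0.0]
ft_force: [-4.7, -1.2, 5.7]
grip_width: 0.001
grip_force: 3.0
5.03 [0.5395 0.0864 0.1012] 9.65
```

The force is similar here. I'll press a little deeper to learn the force/depth curve and be sure of the threshold.

```bash
python3 -m pendant '[[[0,0,0.5],0,0],[[0,0,1],0,0],[[0,0,1],0,0]]'|sed -n 4p ; python3 f.py; python3 -m pendant '[[[0,0,0.5],0,0],[[0,0,1],0,0],[[0,0,1],0,0]]'|sed -n 4p ; python3 f.py
```

```text
ft_force: [-6.0, -1.6, 5.7]
5.89 [0.5395 0.0863 0.1003] 10.325
ft_force: [-5.2, -1.9, 9.1]
8.54 [0.5395 0.0863 0.0996] 11.0
```

```bash
python3 - <<'E'
from station import capture
import cv2
im=capture('scene');cv2.imwrite('pics/g1.png',cv2.resize(im[170:270,290:450],None,fx=5,fy=5,interpolation=cv2.INTER_CUBIC)[:,:,::-1])
E
```

```text
(no output)
```

View pics/g1.png

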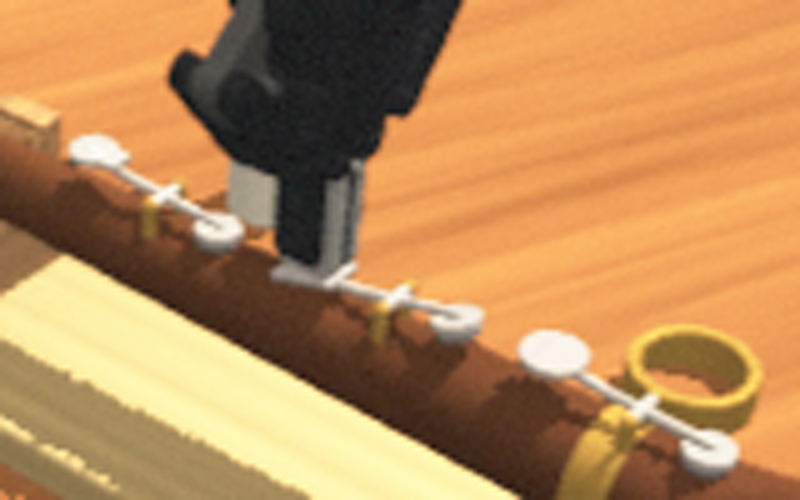

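The middle key is visibly fully down, with its pad cup raised, and the force climbs at z≈0.100. So the bell press at 0.1024 was near the bottom too. Lifting and going to the reed key.

```bash
python3 -m pendant '[[[0,0,-4],0,0],[[0,0,-10],0,0],[[0,0,-20],0,0],[[0,0,-30],0,0],[[0,0,-30],0,0],[[25,0,-30],0,0],[[55,0,-30],0,0],[[80,0.5,-30],0,0],[[88.5,0.5,-30],0,0],[[88.5,0.5,-30],0,0]]'; python3 -m pendant '[[[0,0,8],0,0],[[0,0,16],0,0],[[0,0,20],0,0],[[0,0,23],0,0],[[0,0,25],0,0],[[0,0,26],0,0],[[0,0,27],0,0],[[0,0,28],0,0],[[0,0,29],0,0],[[0,0,29],0,0]]' ; python3 f.py
```

```text
time_s: 12.3
tcp_pos: [0.4592, 0.0516, 0.1295]
ee_rot: [-0.641, 3.075, 0.0]
ft_force: [0.4, -0.4, 0.4]
grip_width: 0.0
grip_force: 0.0
time_s: 13.55
tcp_pos: [0.4584, 0.0515, 0.1003]
ee_rot: [0.641, -3.075, 0.0]
ft_force: [-3.3, -1.1, 4.1]
grip_width: 0.001
grip_force: 2.6
4.77 [0.4584 0.0515 0.1003] 13.85
```

```bash
python3 -m pendant '[[[0,0,0.5],0,0],[[0,0,1],0,0],[[0,0,1.5],0,0],[[0,0,1.5],0,0]]'|sed -n 4p ; python3 f.py
```

```text
ft_force: [-4.8, -2.1, 7.0]
6.09 [0.4583 0.0515 0.0988] 14.65
```

```bash
python3 -m pendant '[[[0,0,-4],0,0],[[0,0,-10],0,0],[[0,0,-30],0,0],[[0,0,-60],0,0],[[0,0,-90],0,0],[[0,0,-120],0,0],[[-20,-40,-130],0,0],[[-20,-90,-130],0,0],[[-20,-130,-130],0,0],[[-20,-130,-130],0,0]]'; python3 - <<'E'
from station import capture
import cv2
im=capture('scene');cv2.imwrite('pics/z1.png',cv2.resize(im[160:320,220:500],None,fx=2.8,fy=2.8,interpolation=cv2.INTER_CUBIC)[:,:,::-1])
E
```

```text
time_s: 15.9
tcp_pos: [0.531, -0.0617, 0.229]
ee_rot: [-0.636, 3.074, -0.001]
ft_force: [0.5, 0.5, 0.1]
grip_width: -0.0
grip_force: 0.0
```

View pics/z1.png

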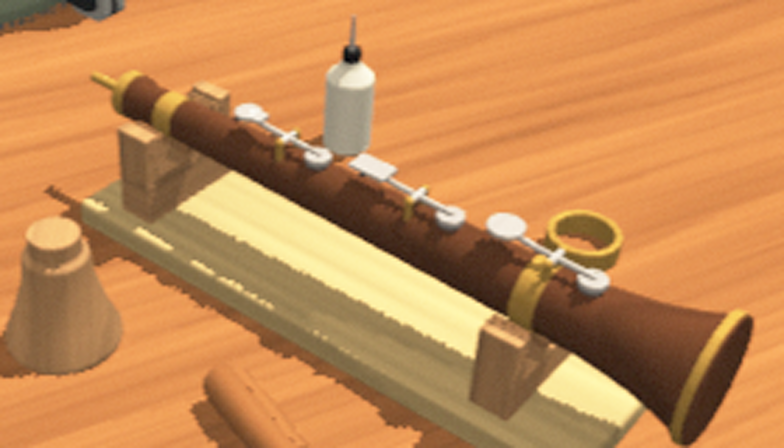

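All three keys are up, the shawm lies in its cradle, and the arm is clear. Handing in.

```bash
python3 -c "
from station import ticket;print(ticket.finish_job())"
```

```text
the job is handed in; nothing more can be done
None
```

I pressed the three keys well down one at a time (bell, middle, reed) and lifted clear after each; the final picture shows all three up and the shawm still in its cradle, and the job is handed in at about 16 s (no verdict was returned).

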